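Find the rocking corner of a jig plate and press its shim flat

ROBOT

A 7-joint arm with a two-finger parallel gripper is mounted at the origin on a cart in front of the work surface, level with it; the furniture and walls round the work are solid. World frame = base frame: x ahead of the robot, y to its left, z up, the work surface at z = 0. Lengths are in m, angles in degrees, forces in N, time in s.
With the tool pointing down it reaches from about 0.425 to 0.875 m from the base axis. Payload 4.7 kg.
Tool frame: the origin (TCP) lies on the centre line of the jaws, within the pads' length; the fingertips stand 8 mm ahead of it and the grasp point (between the pads) lies 11 mm behind it; z points along the fingers, y is the direction in which the jaws open and shut (so a half turn about z gives the same grasp; the last joint's range is limited). The gripper opens to 87 mm and grips with 3 to 60 N. Pads are 19 mm wide; open, the fingers measure 117 mm over their backs; the gripper's body (75 mm by 190 mm) begins 51 mm behind the grasp point.
Start: joints at [-70.067, 18.392, -4.016, 83.108, 1.295, 78.541, -3.26], TCP at [0.213, 0.614, 0.231] pointing down, gripper open.
Joint ranges: [-163.93, 163.93], [-17.29, 119.83], [-79.2, 71.16], [3.27, 140.29], [-89.18, 269.18], [5.43, 117.66], [-154.24, 154.24]. Speed limits (degrees/s): [147.25, 147.25, 180, 180, 180, 180, 180].

INTERFACE

Orientations are given as [roll, pitch, yaw] about the fixed x, y, z axes, in that order (R = Rz(yaw) Ry(pitch) Rx(roll)).
In Python, from cell import env gives the robot as it stands. The module is installed in compiled form; this text tells all that it offers.
- The arm moves only by the tool move_arm, never from a script. Its argument "steps" is a list of rows, each a list of 2 entries, a list of its own where there are three numbers: the shift along the tool's x, y, z in m, then the turn about the tool's z in rad. A call has 1 to 20 rows; each row is the pose to reach, as a shift and turn from the pose commanded when the call began, along the tool's axes at that moment; what a row does not reach only later rows make up. A row lasts 1/8 s, in which the tool goes at most 62.5 mm and 10.7 degrees, less where a joint would pass 70% of its speed; a pose out of reach is approached as far as the arm can. A call with a gripper value outside its range is refused whole. "hand" is the closure, from -1 (fully open) to 1 (shut), set as the call begins (left out, the last holds). The fingers move at their own pace and stop on an object; "squeeze" is the grip in N (left out, the last holds). Time passes only in rows, so rows that repeat a pose let the fingers close. It gives the time, the measured TCP pose, the force and the opening at its end, in the units of the state.
- env.get_obs(): the state, without advancing time (a new reading comes with each control period).
- env.read_camera(name): name is "side" or "top" or "wrist"; returns (picture, depth): 480x640x3 uint8, red, green, blue; 480x640 float32, m along the optical axis (not along the pixel's ray), 0 where there is no reading.
- env.calibration(name): a dict with "intrinsics" (3x3 intrinsics, pixels), "position" and "orientation" of the camera in the world; the wrist camera has in their place "mount" (4x4, takes a point from camera to tool coordinates, whose origin is the TCP and whose axes are the flange's). Camera axes: x right, y up, looking along -z (the intrinsics and any distortion apply to the point x, -y, -z); pixel columns grow to the right and rows downward; lengths in m; the calibration is good to about 2 mm. A picture is of the moment at which its call begins: read the wrist's pose just before it. calibration takes no time and is no camera call.
- env.sign_off(): hands the job in, once; it reports no verdict.
Trained networks look in the newest picture that a camera, given by its name, has taken for a name from the list of things; names that differ only in an ending like _2 or _b are one class to them, and where a whole thing is asked for, a point or a joint stands for the part that bears it (a point fixed in the world has none). Each returns a list of dicts, best first, with "conf" (0 to 1); they miss things now and then, are a little off and sometimes report something else, mostly with a low value. They report only what shows in the picture. A call takes as long as a camera call.
- env.cut_out(camera, query): "region" (480x640 bool, what is visible of it) and "uv" ([column, row] in pixels, amid what is visible of it).
The state is a dict: "time_s": time; "qpos": joint angles; "joint_velocities": joint speeds; "effort": joint torques, N m; "tool_pos": TCP position; "tool_rot": TCP orientation; "force": force on the tool from outside, world axes, zero at the start; "wrist_torque": the same for the moment, N m; "grip_width": finger opening in m.
Only numpy, scipy, OpenCV 4.12 (cv2) and the standard library are available. Lean on these libraries where they do the work, as an engineer would, in place of code of your own. Each camera call takes 0.05 s, during which the arm holds its last target. There are 200 camera calls.

TASK

One corner of the small square jig plate has no support and gives when it is pressed. With the fingertips, press down on the plate's corners one after another until you find the one that rocks, then press the bent-up steel shim sticking out at that same corner fully flat, leaving the other three shims bent up. Pick nothing up, leave the block on the plate and the things around the jig where they are, and finish with the hand clear.

Things in the scene. Friction and masses are not known exactly. Their poses are not given: they have to be found in the camera images.
- jig_base: dark steel sub-base of the jig, 190x190x10 mm, fixed on the worktop; origin at the centre of its underside, z up, x and y along its sides. It may stand at any yaw. Flat top at 10 mm.
- corner_1 (a point): press point on top of the jig plate near its corner 1, 68 mm out from the plate's centre along the diagonal. The plate is a notched-corner aluminium square 130x130x10 mm centred over the sub-base, its top 30 mm above the worktop. The one loose corner (any of the four, all look alike) sinks about 4.7 mm here under some 4 N and springs back when released; at the three firm corners this point yields 1 mm or less under 20 N. Shim 1 sticks out at this corner, on the same diagonal
- corner_2 (a point): press point on top of the jig plate near its corner 2, 68 mm out from the plate's centre along the diagonal. The plate is a notched-corner aluminium square 130x130x10 mm centred over the sub-base, its top 30 mm above the worktop. The one loose corner (any of the four, all look alike) sinks about 4.7 mm here under some 4 N and springs back when released; at the three firm corners this point yields 1 mm or less under 20 N. Shim 2 sticks out at this corner, on the same diagonal
- corner_3 (a point): press point on top of the jig plate near its corner 3, 68 mm out from the plate's centre along the diagonal. The plate is a notched-corner aluminium square 130x130x10 mm centred over the sub-base, its top 30 mm above the worktop. The one loose corner (any of the four, all look alike) sinks about 4.7 mm here under some 4 N and springs back when released; at the three firm corners this point yields 1 mm or less under 20 N. Shim 3 sticks out at this corner, on the same diagonal
- corner_4 (a point): press point on top of the jig plate near its corner 4, 68 mm out from the plate's centre along the diagonal. The plate is a notched-corner aluminium square 130x130x10 mm centred over the sub-base, its top 30 mm above the worktop. The one loose corner (any of the four, all look alike) sinks about 4.7 mm here under some 4 N and springs back when released; at the three firm corners this point yields 1 mm or less under 20 N. Shim 4 sticks out at this corner, on the same diagonal
- tab_1 (a point): press point on the upper face of shim 1, 8 mm from its free end. The shim is a plain steel strip 22 mm wide and 3 mm thick, hinged 86 mm from the plate's centre and sticking out 40 mm from there at corner 1; this point is 32 mm out from the hinge, about 33 to 36 mm above the worktop at the start, and 20 mm above it and 118 mm from the plate's centre when the strip is flat
- shim_1 (a joint): bend of shim 1, rad: 0 to 0.1 at the start (free end raised), 0.5 = pressed flat on its stop. Stiff with friction, it stays where it is left; pressing at tab_1 takes 6 to 8 N. At a firm corner it jams part-way, at about 0.3, and does not come back up
- tab_2 (a point): press point on the upper face of shim 2, 8 mm from its free end. The shim is a plain steel strip 22 mm wide and 3 mm thick, hinged 86 mm from the plate's centre and sticking out 40 mm from there at corner 2; this point is 32 mm out from the hinge, about 33 to 36 mm above the worktop at the start, and 20 mm above it and 118 mm from the plate's centre when the strip is flat
- shim_2 (a joint): bend of shim 2, rad: 0 to 0.1 at the start (free end raised), 0.5 = pressed flat on its stop. Stiff with friction, it stays where it is left; pressing at tab_2 takes 6 to 8 N. At a firm corner it jams part-way, at about 0.3, and does not come back up
- tab_3 (a point): press point on the upper face of shim 3, 8 mm from its free end. The shim is a plain steel strip 22 mm wide and 3 mm thick, hinged 86 mm from the plate's centre and sticking out 40 mm from there at corner 3; this point is 32 mm out from the hinge, about 33 to 36 mm above the worktop at the start, and 20 mm above it and 118 mm from the plate's centre when the strip is flat
- shim_3 (a joint): bend of shim 3, rad: 0 to 0.1 at the start (free end raised), 0.5 = pressed flat on its stop. Stiff with friction, it stays where it is left; pressing at tab_3 takes 6 to 8 N. At a firm corner it jams part-way, at about 0.3, and does not come back up
- tab_4 (a point): press point on the upper face of shim 4, 8 mm from its free end. The shim is a plain steel strip 22 mm wide and 3 mm thick, hinged 86 mm from the plate's centre and sticking out 40 mm from there at corner 4; this point is 32 mm out from the hinge, about 33 to 36 mm above the worktop at the start, and 20 mm above it and 118 mm from the plate's centre when the strip is flat
- shim_4 (a joint): bend of shim 4, rad: 0 to 0.1 at the start (free end raised), 0.5 = pressed flat on its stop. Stiff with friction, it stays where it is left; pressing at tab_4 takes 6 to 8 N. At a firm corner it jams part-way, at about 0.3, and does not come back up
- workpiece_mid (a point): centre of the white block 30x45x20 mm with two dark holes that lies on the middle of the plate; to be left there
- bush_mid (a point): centre of the cream bush, 24 mm across, 25 mm tall, standing on the sub-base beside the plate; to be left alone
- hex_key: hex key 26x69x6 mm lying on the sub-base beside the plate, origin at the centre of its underside; to be left alone
- caliper: caliper, 67x202x16 mm, lying loose on the worktop near the jig, origin at the centre of its underside; to be left alone
- screwdriver: yellow-handled screwdriver, 22x177x22 mm, lying loose on the worktop near the jig, origin at the centre of its underside; to be left alone
- tray: small blue parts tray, 94x127x29 mm, lying loose on the worktop near the jig, origin at the centre of its underside; to be left alone
- flange: white flange, 62 mm across, 21 mm tall, lying loose on the worktop near the jig, origin at the centre of its underside; to be left alone

How it is judged (in metres and radians):
On the way, in this order (a step that is already met when the one before it is completed fails the run):
1. a corner of the plate is pressed and sinks at least 3 mm, all shims still bent up (z of any of corner_1, corner_2, corner_3, corner_4 in the frame of jig_base below 0.027 m and value of joint each of shim_1, shim_2, shim_3, shim_4 below 0.2 rad), for 0.1 s.
2. a shim is pressed flat (value of joint any of shim_1, shim_2, shim_3, shim_4 above 0.43 rad), for 0.2 s.
At the end, for the whole second after the job is handed in: one shim is flat (over 0.43 of 0.5 rad; only the one at the loose corner stays so), the other three are still up (under 0.2 rad), the plate is level (no corner point below 28 mm), and the block, bush, hex key and other loose things are within 20 mm of where they were (((value of joint shim_1 above 0.43 rad and value of joint each of shim_2, shim_3, shim_4 below 0.2 rad) or (value of joint shim_2 above 0.43 rad and value of joint each of shim_1, shim_3, shim_4 below 0.2 rad) or (value of joint shim_3 above 0.43 rad and value of joint each of shim_1, shim_2, shim_4 below 0.2 rad) or (value of joint shim_4 above 0.43 rad and value of joint each of shim_1, shim_2, shim_3 below 0.2 rad)) and z of each of corner_1, corner_2, corner_3, corner_4 in the frame of jig_base above 0.028 m and distance of each of workpiece_mid, bush_mid, hex_key, caliper, screwdriver, tray, flange from where it was at the start of the episode below 0.02 m); the robot touches nothing.
It fails at once if a second shim is pressed down (two of them over 0.2 rad) (value of joint each of shim_1, shim_2 above 0.2 rad or value of joint each of shim_1, shim_3 above 0.2 rad or value of joint each of shim_1, shim_4 above 0.2 rad or value of joint each of shim_2, shim_3 above 0.2 rad or value of joint each of shim_2, shim_4 above 0.2 rad or value of joint each of shim_3, shim_4 above 0.2 rad).
It fails at once if a loose thing is lifted, carried or knocked away (over 25 mm) (distance of any of workpiece_mid, bush_mid, hex_key, caliper, screwdriver, tray, flange from where it was at the start of the episode above 0.025 m).
It also fails if it takes over 48 s, if anything falls off the work surface, if the arm or the gripper's body presses on something with over 40 N, if the wrist force passes 120 N, or if a joint passes its speed limit or range.

## Working session

There is one attempt and no reset: what is moved stays moved. The work goes in short steps, Python scripts to look and compute and a tool call to move; the robot and the scene stay as the last step left them, time stands still between calls to the robot, and variables do not carry over. Pictures are saved under pics/ and viewed, about 8 in all and at most 12, crops included, and the job is handed in when it is done.

Besides the shell and the picture viewer there is one more tool, called after "Emit:" as a command line: name --argument value ..., lists and objects as JSON in quotes. move_arm: Moves the arm, as the interface text tells. Its arguments: {"type":"object","properties":{"steps":{"type":"array"},"hand":{"type":"number"},"squeeze":{"type":"number"}},"required":["steps"]}

```bash
mkdir -p pics; cat > h.py <<'E'
import numpy as np, cv2
from cell import env
from scipy.spatial.transform import Rotation as R
def cam(name):
    c=env.calibration(name); K=np.array(c["intrinsics"])
    return c,K
def cloud(name,d,c=None):
    c,K=cam(name)
    v,u=np.mgrid[0:480,0:640]
    x=(u-K[0,2])/K[0,0]*d; y=(v-K[1,2])/K[1,1]*d
    P=np.stack([x,-y,-d],-1)
    o=np.array(c["orientation"])
    Rm=o if o.shape==(3,3) else R.from_euler('xyz',o,degrees=True).as_matrix()
    return P@Rm.T+np.array(c["position"])
E
python3 - <<'E'
from h import *
for n in ("top","side"):
    print(n,env.calibration(n))
p,d=env.read_camera("top"); cv2.imwrite("pics/top0.png",p[...,::-1])
np.save("top.npy",d)
for q in ("jig_base","corner_1","tab_1","workpiece_mid"):
    for r in env.cut_out("top",q)[:5]: print(q,r["conf"],r["uv"],r["region"].sum())
print(env.get_obs())
E
```

```text
top {'intrinsics': array([[463.57390523,   0.        , 323.87476363],
       [  0.        , 463.57390523, 240.63196941],
       [  0.        ,   0.        ,   1.        ]]), 'position': array([0.50750242, 0.07077767, 0.91462423]), 'orientation': array([  8.18950458,   2.30754042, -91.3069199 ])}
side {'intrinsics': array([[445.45571128,   0.        , 323.22491797],
       [  0.        , 445.45571128, 243.38727922],
       [  0.        ,   0.        ,   1.        ]]), 'position': array([ 0.32783527, -0.24566298,  0.79141124]), 'orientation': array([ 30.80318213,  -0.74384298, -38.23333631])}
jig_base 0.7 [315.2, 274.0] 8808
corner_1 0.91 [312.0, 275.0] 4163
corner_1 0.71 [284.6, 281.9] 170
tab_1 0.71 [371.7, 291.5] 263
tab_1 0.67 [268.2, 254.0] 273
tab_1 0.61 [299.0, 323.9] 235
workpiece_mid 0.53 [324.2, 162.5] 2309
{'time_s': 0.25, 'qpos': array([-70.06712611,  18.41587294,  -4.01720371,  83.13846696,
         1.29516631,  78.54037816,  -3.25901626]), 'joint_velocities': array([ 0.08531817, -0.16489745, -0.00312058, -0.18173556, -0.09233014,
        0.0265247 , -0.03294425]), 'effort': array([-4.88397127e-04, -4.90754735e+01, -4.03313180e-01, -3.12284696e+01,
       -6.37864368e-02,  3.98632872e-02,  1.40575089e-04]), 'tool_pos': array([0.21290622, 0.61389415, 0.23004388]), 'tool_rot': array([-1.79950480e+02,  3.79421508e-03,  1.60878673e+02]), 'force': array([ 0.59963396, -0.57033682,  0.69840892]), 'wrist_torque': array([-0.01588932, -0.04816635, -0.05813758]), 'grip_width': 0.08710467056221527}
```

View pics/top0.png

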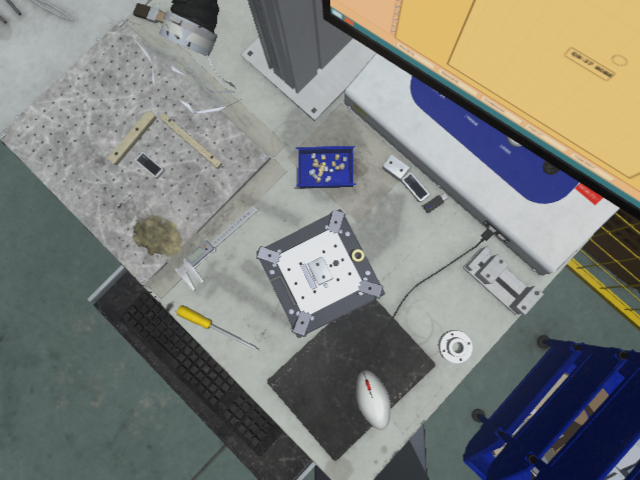

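The picture shows the jig near (319,272), with shims at about (336,221), (268,254), (300,324) and (372,291). The bush is at (358,255), the block at (317,273), the caliper to the left, the tray above and the screwdriver lower left.

```bash
python3 - <<'E'
from h import *
d=np.load("top.npy"); P=cloud("top",d)
for uv in [(319,272),(336,221),(268,254),(300,324),(372,291),(358,255),(250,290),(326,180),(240,215),(281,62),(355,30),(375,140),(370,400)]:
    print(uv,P[uv[1],uv[0]].round(3))
# plate top by height
z=P[...,2]; w=(abs(P[...,0]-P[272,319,0])<.13)&(abs(P[...,1]-P[272,319,1])<.13)
print(np.histogram(z[w],bins=np.arange(-.02,.08,.005)))
m=w&(z>.023)&(z<.033)
m=cv2.morphologyEx(m.astype(np.uint8),cv2.MORPH_OPEN,np.ones((9,9)))
n,l,s,c=cv2.connectedComponentsWithStats(m);k=1+s[1:,4].argmax()
pts=P[l==k][:,:2].astype(np.float32); print(len(pts),cv2.minAreaRect(pts*1000))
p,_=env.read_camera("top"); 
p,ds=env.read_camera("side"); cv2.imwrite("pics/side0.png",p[...,::-1]); np.save("side.npy",ds)
Ps=cloud("side",ds)
for n,PP in (("top",P),("side",Ps)):
  for q in ("tab_1","bush_mid","hex_key"):
    for r in env.cut_out(n,q)[:6]: print(n,q,r["conf"],r["uv"],np.median(PP[r["region"]],0).round(3))
E
```

```text
(319, 272) [0.574 0.113 0.048]
(336, 221) [0.674 0.079 0.029]
(268, 254) [0.613 0.212 0.029]
(300, 324) [0.478 0.152 0.028]
(372, 291) [0.537 0.015 0.031]
(358, 255) [0.608 0.038 0.01 ]
(250, 290) [ 0.546  0.253 -0.001]
(326, 180) [0.76  0.097 0.016]
(240, 215) [0.697 0.273 0.   ]
(281, 62) [0.965 0.173 0.106]
(355, 30) [0.909 0.041 0.285]
(375, 140) [ 0.845 -0.005  0.   ]
(370, 400) [0.339 0.026 0.034]
(array([   0,    0,   10, 3463, 3948, 2609, 1461,  338,  289, 2627, 1852,
        253,   60,  247,  136,    0,    0,    0,    0]), array([-2.00000000e-02, -1.50000000e-02, -1.00000000e-02, -5.00000000e-03,
        3.46944695e-18,  5.00000000e-03,  1.00000000e-02,  1.50000000e-02,
        2.00000000e-02,  2.50000000e-02,  3.00000000e-02,  3.50000000e-02,
        4.00000000e-02,  4.50000000e-02,  5.00000000e-02,  5.50000000e-02,
        6.00000000e-02,  6.50000000e-02,  7.00000000e-02,  7.50000000e-02]))
1343 ((564.3865966796875, 141.09552001953125), (128.54541015625, 71.79092407226562), 24.18671226501465)
top tab_1 0.79 [297.6, 325.4] [0.482 0.149 0.027]
top tab_1 0.75 [370.3, 291.6] [0.543 0.019 0.028]
top tab_1 0.67 [267.0, 253.9] [0.611 0.212 0.028]
top tab_1 0.47 [332.9, 218.4] [0.674 0.081 0.028]
top bush_mid 0.5 [355.4, 253.6] [0.605 0.041 0.033]
top bush_mid 0.44 [313.7, 275.5] [0.573 0.115 0.027]
top hex_key 0.7 [199.9, 248.0] [0.622 0.348 0.005]
top hex_key 0.64 [285.9, 285.9] [0.547 0.18  0.015]
top hex_key 0.4 [300.2, 324.0] [0.482 0.15  0.027]
side tab_1 0.77 [355.5, 239.4] [0.673 0.078 0.027]
side tab_1 0.74 [320.1, 300.0] [0.54  0.016 0.027]
side tab_1 0.73 [288.6, 210.2] [0.609 0.21  0.028]
side tab_1 0.48 [254.3, 269.2] [0.478 0.146 0.027]
side bush_mid 0.54 [339.7, 273.7] [0.602 0.036 0.031]
side hex_key 0.54 [305.9, 260.8] [0.569 0.105 0.029]
side hex_key 0.42 [273.9, 236.6] [0.549 0.181 0.015]
```

View pics/side0.png

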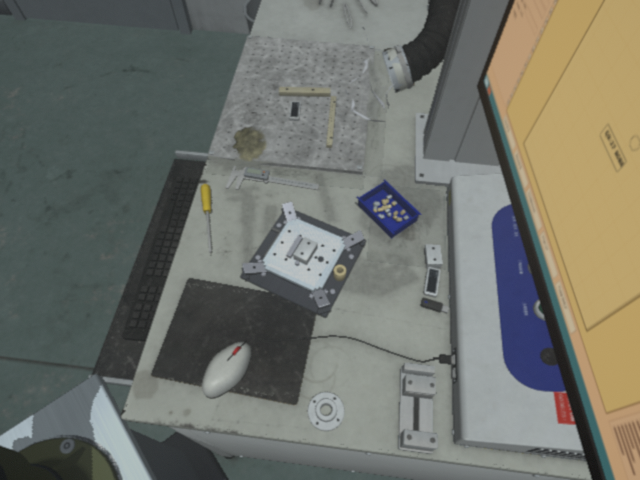

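Side view agrees: four shims at (290,210), (355,240), (320,300) and (254,269), with the bush at (340,272). Estimated centre is (0.577, 0.114), with diagonals at yaw -19.9° and 70.1°. The tool's x axis already lies along -u. I'll move above the corner near (0.600, 0.178) with the hand closed.

Emit:
move_arm --steps '[[[-0.05, -0.03, 0.0], 0], [[-0.1, -0.06, 0.0], 0], [[-0.15, -0.09, 0.01], 0], [[-0.2, -0.115, 0.03], 0], [[-0.25, -0.14, 0.05], 0], [[-0.3, -0.17, 0.07], 0], [[-0.35, -0.2, 0.09], 0], [[-0.4, -0.23, 0.1], 0], [[-0.45, -0.26, 0.11], 0], [[-0.5075, -0.2875, 0.12], 0], [[-0.5075, -0.2875, 0.12], 0], [[-0.5075, -0.2875, 0.12], 0], [[-0.5075, -0.2875, 0.12], 0]]' --hand 1 --squeeze 10

```text
time_s: 2.28
tool_pos: [0.5973, 0.1785, 0.1108]
tool_rot: [179.9, -0.0, 161.0]
force: [-0.1, 0.4, 0.2]
grip_width: 0.0004
```

```bash
python3 - <<'E'
from h import *
o=env.get_obs(); print(o["time_s"],o["tool_pos"],o["tool_rot"],o["force"],o["grip_width"])
p,d=env.read_camera("wrist"); cv2.imwrite("pics/w0.png",p[...,::-1])
c=env.calibration("wrist"); print(c); np.save("w.npy",d)
K=np.array(c["intrinsics"]);M=np.array(c["mount"])
v,u=np.mgrid[0:480,0:640]
X=np.stack([(u-K[0,2])/K[0,0]*d,-(v-K[1,2])/K[1,1]*d,-d],-1)@M[:3,:3].T+M[:3,3]
P=X@R.from_euler('xyz',o["tool_rot"],degrees=True).as_matrix().T+o["tool_pos"]
for q in ("tab_1","workpiece_mid","bush_mid"):
    for r in env.cut_out("wrist",q)[:6]: print(q,r["conf"],r["uv"],r["region"].sum(),np.median(P[r["region"]],0).round(4))
m=(P[...,2]>.024)&(P[...,2]<.036)&(np.hypot(P[...,0]-.577,P[...,1]-.114)<.084)
print(m.sum(),np.median(P[m][:,2]),P[m].mean(0))
E
```

```text
2.275 [0.59734047 0.1785346  0.11077903] [ 1.79936440e+02 -3.88638130e-02  1.61049394e+02] [-0.07096075  0.37650847  0.16932119] 0.0003594057197036395
{'intrinsics': array([[331.57537492,   0.        , 323.89202501],
       [  0.        , 331.57537492, 240.32351703],
       [  0.        ,   0.        ,   1.        ]]), 'mount': array([[-2.58857618e-05,  9.55975427e-01,  2.93446728e-01,
         8.06167316e-02],
       [ 9.99999997e-01,  4.02044457e-06,  7.51152201e-05,
        -3.17066107e-04],
       [ 7.06285184e-05,  2.93446729e-01, -9.55975425e-01,
        -1.55172596e-01],
       [ 0.00000000e+00,  0.00000000e+00,  0.00000000e+00,
         1.00000000e+00]])}
tab_1 0.86 [370.9, 250.5] 1622 [0.6091 0.2108 0.0293]
tab_1 0.82 [92.0, 248.1] 1657 [0.5398 0.0151 0.0306]
tab_1 0.58 [223.9, 103.0] 2251 [0.4776 0.149  0.0297]
workpiece_mid 0.78 [221.5, 256.5] 3382 [0.5734 0.1139 0.0507]
bush_mid 0.7 [229.6, 227.3] 21012 [0.5552 0.1299 0.031 ]
bush_mid 0.64 [159.5, 309.1] 857 [0.6023 0.0419 0.0331]
20199 0.031007292436765532 [0.55911543 0.11799092 0.03104468]
```

View pics/w0.png

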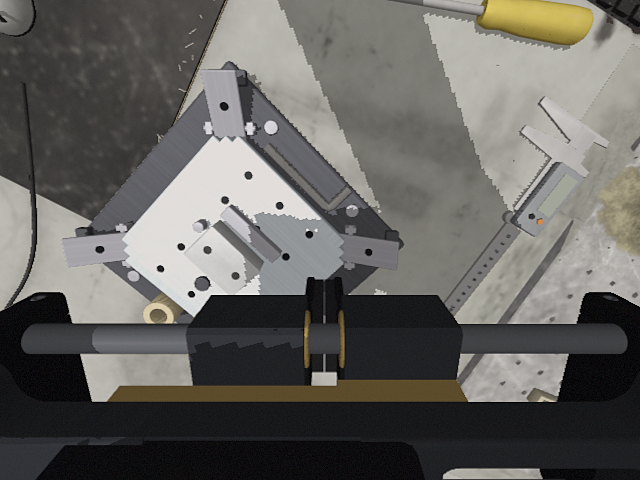

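The wrist view shows the plate with shims at (371,250), (92,248) and (224,103), and the fingers above the right-hand corner B at (325,245). Closed fingers are narrow. Plate top measures 31 mm against 30 mm given. I'll descend onto B in small steps.

Emit:
move_arm --steps '[[[0, 0, 0.04], 0], [[0, 0, 0.066], 0], [[0, 0, 0.07], 0], [[0, 0, 0.072], 0], [[0, 0, 0.0735], 0], [[0, 0, 0.075], 0], [[0, 0, 0.075], 0]]'

```text
time_s: 3.35
tool_pos: [0.5993, 0.1768, 0.0366]
tool_rot: [179.9, 0.1, 160.9]
force: [1.4, 0.8, 0.9]
grip_width: 0.0007
```

Emit:
move_arm --steps '[[[0, 0, 0.0015], 0], [[0, 0, 0.003], 0], [[0, 0, 0.003], 0]]'

```text
time_s: 3.72
tool_pos: [0.5993, 0.1771, 0.0336]
tool_rot: [179.9, 0.1, 160.9]
force: [1.5, 1.0, 6.1]
grip_width: 0.0006
```

Emit:
move_arm --steps '[[[0, 0, 0.001], 0], [[0, 0, 0.002], 0], [[0, 0, 0.002], 0]]'

```text
time_s: 4.1
tool_pos: [0.5995, 0.1772, 0.0327]
tool_rot: [179.9, 0.1, 160.9]
force: [-0.6, 2.3, 11.2]
grip_width: 0.0005
```

```bash
python3 - <<'E'
from h import *
o=env.get_obs(); print(o["time_s"],o["tool_pos"],o["force"],o["wrist_torque"])
p,d=env.read_camera("side"); P=cloud("side",d); P0=cloud("side",np.load("side.npy"))
ctr=np.array([.575,.113]);u=np.array([.94,-.34]);v=np.array([.34,.94])
for nm,w in zip("ABCD",(u,v,-u,-v)):
  for r in (.045,.06,.075,.1):
    q=ctr+r*w
    f=lambda Q:[round(float(np.median(Q[m][:,2]))*1000,1) if (m:=(np.hypot(Q[...,0]-q[0],Q[...,1]-q[1])<.007)).sum()>5 else None]
    print(nm,r,f(P0),f(P))
E
```

```text
4.1 [0.59950912 0.17715777 0.0326873 ] [-0.58005687  2.27714209 11.16388732] [ 0.26701786  0.22154165 -0.03089492]
A 0.045 [29.3] [29.2]
A 0.06 [29.2] [29.3]
A 0.075 [29.5] [29.4]
A 0.1 [25.9] [25.7]
B 0.045 [29.4] [447.8]
B 0.06 [29.5] [None]
B 0.075 [28.8] [431.9]
B 0.1 [26.4] [430.7]
C 0.045 [29.4] [465.5]
C 0.06 [29.1] [487.9]
C 0.075 [29.2] [501.7]
C 0.1 [26.5] [517.1]
D 0.045 [29.4] [32.8]
D 0.06 [29.0] [34.1]
D 0.075 [28.9] [34.6]
D 0.1 [27.0] [26.4]
```

Force is only 6 N at a tip height of 25.6 mm, well below the 30 mm plate top, so this corner looks loose. I'll compare with a neighbouring corner (A) at the same commanded heights.

Emit:
move_arm --steps '[[[0, 0, -0.02], 0], [[0, 0, -0.05], 0], [[-0.034, -0.034, -0.05], 0], [[-0.068, -0.068, -0.05], 0], [[-0.068, -0.068, -0.05], 0], [[-0.068, -0.068, -0.02], 0], [[-0.068, -0.068, -0.01], 0], [[-0.068, -0.068, -0.007], 0], [[-0.068, -0.068, -0.005], 0], [[-0.068, -0.068, -0.005], 0]]'

```text
time_s: 5.4
tool_pos: [0.6383, 0.0902, 0.0376]
tool_rot: [-179.9, -0.3, 160.9]
force: [-9.3, -0.5, 12.4]
grip_width: 0.0006
```

Corner A gave 12.4 N at 29.6 mm where B gave 0.9 N at 28.6 mm, so A is firm and B is the loose one. Next is shim B, at 117 mm from the centre.

Emit:
move_arm --steps '[[[0, 0, -0.025], 0], [[0, 0, -0.05], 0], [[0.034, 0.034, -0.05], 0], [[0.068, 0.08, -0.05], 0], [[0.068, 0.117, -0.05], 0], [[0.068, 0.117, -0.05], 0], [[0.068, 0.117, -0.02], 0], [[0.068, 0.117, -0.008], 0], [[0.068, 0.117, -0.003], 0], [[0.068, 0.117, 0.0], 0], [[0.068, 0.117, 0.003], 0], [[0.068, 0.117, 0.006], 0], [[0.068, 0.117, 0.008], 0], [[0.068, 0.117, 0.009], 0], [[0.068, 0.117, 0.009], 0]]'

```text
time_s: 7.28
tool_pos: [0.615, 0.2237, 0.0282]
tool_rot: [179.9, 0.0, 160.9]
force: [-2.6, 2.7, 10.8]
grip_width: 0.0003
```

Tip is at 20.2 mm with 10.8 N, so it is near its stop. I'll push a little further, hold, then lift clear.

Emit:
move_arm --steps '[[[0, 0, 0.002], 0], [[0, 0, 0.004], 0], [[0, 0, 0.004], 0], [[0, 0, 0.004], 0]]'

```text
time_s: 7.78
tool_pos: [0.6152, 0.2237, 0.0277]
tool_rot: [179.8, 0.0, 160.9]
force: [-10.8, 0.1, 29.1]
grip_width: 0.0007
```

Emit:
move_arm --steps '[[[0, 0, -0.03], 0], [[0, 0, -0.08], 0], [[0, 0, -0.13], 0], [[0.05, 0.03, -0.18], 0], [[0.11, 0.06, -0.2], 0], [[0.17, 0.09, -0.2], 0], [[0.22, 0.12, -0.2], 0], [[0.27, 0.15, -0.2], 0], [[0.32, 0.18, -0.2], 0], [[0.37, 0.2, -0.2], 0], [[0.37, 0.2, -0.2], 0], [[0.37, 0.2, -0.2], 0]]'

```text
time_s: 9.28
tool_pos: [0.3313, 0.5316, 0.2215]
tool_rot: [-179.9, 0.1, 160.9]
force: [0.9, -0.0, -0.4]
grip_width: 0.0005
```

```bash
python3 - <<'E'
from h import *
o=env.get_obs(); print(o["time_s"],o["tool_pos"],o["force"])
ctr=np.array([.575,.113]);u=np.array([.943,-.333]);v=np.array([.333,.943])
for n in ("side","top"):
  p,d=env.read_camera(n); cv2.imwrite(f"pics/{n}1.png",p[...,::-1]); P=cloud(n,d); P0=cloud(n,np.load(n+".npy"))
  if n=="side": cv2.imwrite("pics/side1c.png",cv2.resize(p[180:330,210:410,::-1],(800,600)))
  for nm,w in zip("ABCD",(u,v,-u,-v)):
   for r in (.068,.09,.1,.11,.115):
    q=ctr+r*w
    f=lambda Q:[round(float(np.median(Q[m][:,2]))*1000,1) if (m:=(np.hypot(Q[...,0]-q[0],Q[...,1]-q[1])<.005)).sum()>3 else None]
    print(n,nm,r,f(P0),f(P))
  print(n,"moved px",(abs(d-np.load(n+".npy"))>.02).sum())
E
```

```text
9.275 [0.33134223 0.53162291 0.22148413] [ 0.86278773 -0.01367012 -0.35360473]
side A 0.068 [29.0] [28.9]
side A 0.09 [21.1] [21.1]
side A 0.1 [26.8] [26.0]
side A 0.11 [30.9] [30.3]
side A 0.115 [33.3] [32.6]
side B 0.068 [29.1] [28.7]
side B 0.09 [21.5] [19.6]
side B 0.1 [27.0] [19.2]
side B 0.11 [31.0] [18.9]
side B 0.115 [34.0] [18.8]
side C 0.068 [29.1] [29.4]
side C 0.09 [21.4] [20.5]
side C 0.1 [26.7] [25.6]
side C 0.11 [29.7] [29.4]
side C 0.115 [31.6] [31.9]
side D 0.068 [29.3] [29.6]
side D 0.09 [21.1] [20.7]
side D 0.1 [26.9] [25.9]
side D 0.11 [30.4] [31.1]
side D 0.115 [32.2] [32.6]
side moved px 9484
top A 0.068 [29.1] [29.9]
top A 0.09 [20.6] [20.6]
top A 0.1 [26.0] [25.4]
top A 0.11 [30.6] [30.6]
top A 0.115 [33.5] [33.8]
top B 0.068 [29.2] [29.0]
top B 0.09 [20.0] [19.4]
top B 0.1 [25.4] [19.9]
top B 0.11 [30.3] [19.7]
top B 0.115 [33.0] [20.2]
top C 0.068 [29.0] [29.3]
top C 0.09 [21.9] [21.4]
top C 0.1 [26.8] [26.6]
top C 0.11 [31.9] [31.6]
top C 0.115 [34.3] [33.1]
top D 0.068 [30.5] [28.7]
top D 0.09 [23.3] [22.8]
top D 0.1 [28.5] [28.2]
top D 0.11 [33.3] [33.5]
top D 0.115 [35.7] [35.1]
top moved px 5486
```

View pics/side1c.png

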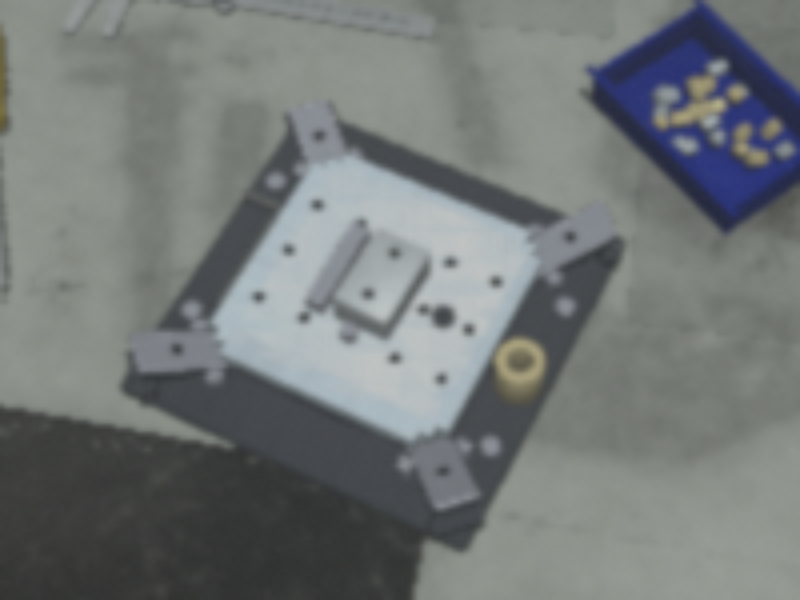

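The crop shows shim B, at top left (318,132), lying flat and the other three still raised. The block and bush are in place and the plate is level. Handing in.

```bash
python3 -c "
from cell import env
print(env.sign_off())"
```

```text
the job is handed in; nothing more can be done
None
```

I found the loose corner, pressed its shim flat and handed the job in at about 9.4 s; the hand-in reported no verdict. The loose corner is the one near (0.60, 0.18).

- **Finding the corner:** I pressed two of the four corners.
  - The corner near (0.60, 0.18) sank about 4.4 mm under 6 N, then stopped at 25 mm under 11 N.
  - The neighbouring corner near (0.64, 0.09) already pushed back with 12 N at 29.6 mm, so it is firm.
  - The other two corners were not pressed.
- **Pressing the shim:** I pressed the shim at the loose corner onto its stop, reaching 29 N at a tip height of 19.7 mm.
- **Last checks:**
  - **Shims:** that shim's outer end now measures 19–20 mm high, down from 33–34 mm. The other three are within about 1 mm of their starting heights.
  - **Plate:** all four corner points read 28.7–29.9 mm, so it is level. The lowest is only 0.7 mm above the 28 mm limit, and the calibration is good to about 2 mm.
  - **Surroundings:** the block, bush and tray looked undisturbed in the last side view, and the hand is clear. I did not measure the loose things for movement, and the hex key, screwdriver and flange were not checked individually.

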